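Set two reagent bottles up on a raised rack in the spill tray

TASK

Set up the spill tray so that the two amber bottles stand clear of anything that leaks into it. Lay the two white spacer bars crosswise on the tray's floor, one to carry each end of the rack (about 9 cm apart, evenly about the tray's middle), then set the rack on them by its handle, lengthwise and centred in the tray, so that it stands level; then stand the large bottle in the large collar and the small bottle in the small one. Keep the bottles upright and leave the two white bottles where they are.

Things in the scene. Friction and masses are not known exactly. Their poses are not given: they have to be found in the camera images.
- tray: stainless steel tray with a rolled rim, fixed to the bench, 170 (its x) x 240 (its y) x 32 mm high. Origin at the middle of its underside on the bench, z up; x is its short direction, y its long one. Flat inner floor 2 mm above the origin, inside 162 x 232 mm between straight walls.
- spacer_a_centre (a point): first of two identical loose white plastic spacer bars, 110 x 16 x 16 mm, 60 g, square section. Point at its centre, 8 mm above its underside; x runs along the bar, z up. At the start it lies on the grey-blue bench mat, 2.5 mm thick.
- spacer_b_centre (a point): the second white plastic spacer bar, the same in all respects.
- rack_grip (a point): grip of the loose white slatted bottle rack (104 (x) x 176 (y) mm, 0.3 kg, flat underside, two flared collars with rims 32 mm up). Point: centre of the black grip block, 56 (x) x 12 (y) x 18 mm, on a steel bow (uprights at x = +-46 mm), over the rack's middle, 76 mm above its underside. z up, y along the rack to the small collar. Starts flat on the other mat.
- large_collar (a point): the rack's larger collar: point at its centre on top of the slats, 6 mm above the rack's underside, at y = -44 mm from the grip. Bore 67 mm, flaring to 73 mm at the rim, rim 26 mm above this point. Moves with the rack; axes as the rack's.
- small_collar (a point): the rack's smaller collar: point at its centre on top of the slats, 6 mm above the rack's underside, at y = +44 mm from the grip. Bore 53 mm, flaring to 59 mm at the rim, rim 26 mm above this point. Moves with the rack; axes as the rack's.
- large_bottle_centre (a point): large amber bottle with a black screw cap, loose, about 0.25 kg, body 58 mm in diameter, 125 mm tall; the cap is 30 mm in diameter and takes up the top 20 mm. Point on its axis, 62.5 mm above its base; z up. Starts upright on the mat beside the rack.
- small_bottle_centre (a point): small amber bottle with a black screw cap, loose, about 0.13 kg, body 44 mm in diameter, 95 mm tall; the cap is 25 mm in diameter and takes up the top 18 mm. Point on its axis, 47.5 mm above its base; z up. Starts upright on the mat beside the rack.
- wash_bottle_centre (a point): bystander: white bottle with a red cap, 72 mm in diameter, 165 mm tall; point on its axis 82.5 mm up. To be left alone.
- dropper_centre (a point): bystander: small white plastic bottle, 38 mm in diameter, 78 mm tall; point on its axis 39 mm up. To be left alone.
There are look-alikes about, which are no part of the job. What is shaped like the part that bears small_bottle_centre but yellow is not meant.

How it is judged (in metres and radians):
On the way, in this order (a step that is already met when the one before it is completed fails the run):
1. both spacer bars lie crosswise on the tray floor, one on either side of the middle, released (((x of spacer_a_centre in the frame of tray between -0.022 and 0.022 m and y of spacer_a_centre in the frame of tray between 0.029 and 0.077 m and z of each of spacer_a_centre, spacer_b_centre in the frame of tray below 0.0135 m and angle between the x axis of each of spacer_a_centre, spacer_b_centre and the x axis of tray, either way round below 0.26 rad and x of spacer_b_centre in the frame of tray between -0.022 and 0.022 m and y of spacer_b_centre in the frame of tray between -0.077 and -0.029 m) or (x of spacer_a_centre in the frame of tray between -0.022 and 0.022 m and y of spacer_a_centre in the frame of tray between -0.077 and -0.029 m and z of each of spacer_a_centre, spacer_b_centre in the frame of tray below 0.0135 m and angle between the x axis of each of spacer_a_centre, spacer_b_centre and the x axis of tray, either way round below 0.26 rad and x of spacer_b_centre in the frame of tray between -0.022 and 0.022 m and y of spacer_b_centre in the frame of tray between 0.029 and 0.077 m)) and contact force between the fingers and spacer_a below 0.1 N and contact force between the fingers and spacer_b below 0.1 N), for 0.2 s.
2. the rack rests level on both bars, released (((x of spacer_a_centre in the frame of tray between -0.022 and 0.022 m and y of spacer_a_centre in the frame of tray between 0.029 and 0.077 m and z of each of spacer_a_centre, spacer_b_centre in the frame of tray below 0.0135 m and angle between the x axis of each of spacer_a_centre, spacer_b_centre and the x axis of tray, either way round below 0.26 rad and x of spacer_b_centre in the frame of tray between -0.022 and 0.022 m and y of spacer_b_centre in the frame of tray between -0.077 and -0.029 m) or (x of spacer_a_centre in the frame of tray between -0.022 and 0.022 m and y of spacer_a_centre in the frame of tray between -0.077 and -0.029 m and z of each of spacer_a_centre, spacer_b_centre in the frame of tray below 0.0135 m and angle between the x axis of each of spacer_a_centre, spacer_b_centre and the x axis of tray, either way round below 0.26 rad and x of spacer_b_centre in the frame of tray between -0.022 and 0.022 m and y of spacer_b_centre in the frame of tray between 0.029 and 0.077 m)) and x of rack_grip in the frame of tray between -0.02 and 0.02 m and y of rack_grip in the frame of tray between -0.025 and 0.025 m and z of rack_grip in the frame of tray between 0.0915 and 0.0975 m and angle between the y axis of rack_grip and the y axis of tray, either way round below 0.2 rad and angle between rack_grip's own z axis and vertical below 0.035 rad and contact force between the fingers and rack below 0.1 N), for 0.2 s.
At the end, for the whole second after the job is handed in: Bars flat on the tray floor, 29-77 mm either side of its middle, crosswise (15 deg), within 22 mm across; rack level on both (2 deg), centred within 20 mm across, 25 mm along, lengthwise (11 deg); each bottle upright (4 deg) on the slats in its own collar, within 10 mm of its centre; all at rest (((x of spacer_a_centre in the frame of tray between -0.022 and 0.022 m and y of spacer_a_centre in the frame of tray between 0.029 and 0.077 m and z of each of spacer_a_centre, spacer_b_centre in the frame of tray below 0.0135 m and angle between the x axis of each of spacer_a_centre, spacer_b_centre and the x axis of tray, either way round below 0.26 rad and x of spacer_b_centre in the frame of tray between -0.022 and 0.022 m and y of spacer_b_centre in the frame of tray between -0.077 and -0.029 m) or (x of spacer_a_centre in the frame of tray between -0.022 and 0.022 m and y of spacer_a_centre in the frame of tray between -0.077 and -0.029 m and z of each of spacer_a_centre, spacer_b_centre in the frame of tray below 0.0135 m and angle between the x axis of each of spacer_a_centre, spacer_b_centre and the x axis of tray, either way round below 0.26 rad and x of spacer_b_centre in the frame of tray between -0.022 and 0.022 m and y of spacer_b_centre in the frame of tray between 0.029 and 0.077 m)) and x of rack_grip in the frame of tray between -0.02 and 0.02 m and y of rack_grip in the frame of tray between -0.025 and 0.025 m and z of rack_grip in the frame of tray between 0.0915 and 0.0975 m and angle between the y axis of rack_grip and the y axis of tray, either way round below 0.2 rad and angle between rack_grip's own z axis and vertical below 0.035 rad and horizontal distance between large_bottle_centre and large_collar below 0.01 m and z of large_bottle_centre in the frame of large_collar between 0.0585 and 0.0665 m and angle between each of large_bottle_centre, small_bottle_centre's own z axis and vertical below 0.07 rad and horizontal distance between small_bottle_centre and small_collar below 0.01 m and z of small_bottle_centre in the frame of small_collar between 0.0435 and 0.0515 m and linear speed of each of rack, large_bottle, small_bottle, spacer_a, spacer_b below 0.02 m/s); the robot touches nothing.
It fails at once if a bottle was tipped (angle between any of large_bottle_centre, small_bottle_centre's own z axis and vertical above 0.5 rad).
It fails at once if one of the white bottles was displaced (distance of any of wash_bottle_centre, dropper_centre from where it was at the start of the episode above 0.03 m).
It also fails if it takes over 125 s, if anything falls off the work surface, if the arm or the gripper's body presses on something with over 40 N, if the wrist force passes 120 N, or if a joint passes its speed limit or range.

ROBOT

A 7-joint arm with a two-finger parallel gripper is mounted at the origin on the work surface; the furniture and walls round the work are solid. World frame = base frame: x ahead of the robot, y to its left, z up, the work surface at z = 0. Lengths are in mm, angles in rad, forces in N, time in s.
With the tool pointing down it reaches from about 400 to 750 mm from the base axis. Payload 19.5 kg.
Tool frame: the origin (TCP) lies at the very end of the fingers, on their centre line; the grasp point (between the pads) lies 19 mm behind it; z points along the fingers, y is the line along which they close (so a half turn about z gives the same grasp; the last joint's range is limited). The gripper opens to 85 mm and grips with 20 to 120 N. Pads are 22 mm wide; open, the fingers measure 114 mm over their backs; the gripper's body (76 mm by 85 mm) begins 54 mm behind the grasp point. The pads swing forward as they close: fully open they stand 13 mm farther back than shut.
Start: joints at [-1.379, 0.707, -0.028, 1.485, 0.022, 0.951, -0.075], TCP at [133.203, 559.332, 231.268] pointing down, gripper open.
Joint ranges: [-2.71, 2.71], [-0.32, 2.16], [-1.57, 1.52], [0, 2.45], [-1.46, 4.6], [0, 2.02], [-2.83, 2.83]. Speed limits (rad/s): [1.89, 1.89, 2.57, 2.57, 3.01, 3.01, 3.01].

INTERFACE

Orientations are given as a rotation vector (axis times angle).
In Python, from rig import manip, viewer gives the robot as it stands.
- The arm moves only by the shell command python3 -m pendant 'ROWS' [OPENING]. ROWS is JSON, one flat list of numbers, 6 for each row, row after row: the shift along the world's x, y, z in units of 25 mm (1.0 is 25 mm), then the turn, a rotation vector about the world's x, y, z in units of 10 degrees (1.0 is 10 degrees). A call has 1 to 10 rows; each row shifts and turns the commanded pose from where the row before left it; what a row does not reach is not made up. A row lasts 1/8 s, in which the tool goes at most 62.5 mm and 10.7 degrees, less where a joint would pass 70% of its speed; a pose out of reach is approached as far as the arm can. A call is refused whole if a number of a shift passes 1 or a number of a turn 1, either way. A call with a gripper value outside its range is refused whole. OPENING is the closure, from 0 (fully open) to 1 (shut), set as the call begins (- or left out, the last holds). The fingers move at their own pace and stop on an object; the grip force is fixed at half the most. Time passes only in rows, so rows that do not move let the fingers close. It gives the time, the measured TCP pose, the force, the opening and the grip force at its end, in the units of the state.
- manip.get_state(): the state, without advancing time (a new reading comes with each control period).
- viewer.capture(name): name is "scene" or "top" or "wrist"; returns a dict with "image" (400x640x3 uint8, red, green, blue), "z_map" (400x640 float32, mm along the optical axis (not along the pixel's ray), 0 where there is no reading), "K" (3x3 intrinsics, pixels), "R" (3x3) and "t" (3): a world point X has camera coordinates R X + t; the wrist camera has in their place "tool_from_camera" (4x4, takes a point from camera to tool coordinates, whose origin is the TCP and whose axes are the flange's). Camera axes: x right, y down, z forward; pixel columns grow to the right and rows downward; lengths in mm; the calibration is good to about 2 mm. A picture is of the moment at which its call begins: read the wrist's pose just before it.
- manip.finish_job(): hands the job in; it is judged then, once.
The state is a dict: "time_s": time; "q": joint angles; "qd": joint speeds; "joint_efforts": joint torques, N m; "tcp_pos": TCP position; "ee_rot": TCP orientation; "force": force on the tool from outside, world axes, zero at the start; "moment": the same for the moment, N m; "opening": finger opening in mm; "finger_force": force on a finger pad.
Only numpy, scipy, OpenCV 4.12 (cv2) and the standard library are available. Lean on these libraries where they do the work, as an engineer would, in place of code of your own. Each camera call takes 0.05 s, during which the arm holds its last target. There are 200 camera calls.

## Working session

There is one attempt and no reset: what is moved stays moved. The work goes in short steps, Python scripts to look and compute and a shell command to move; the robot and the scene stay as the last step left them, time stands still between calls to the robot, and variables do not carry over. Pictures are saved under pics/ and viewed, at most 21 in all, crops included, and the job is handed in when it is done.

```bash
ls; mkdir -p pics; python3 - <<'E'
from rig import manip, viewer
import cv2
for n in("top","scene"):
    c=viewer.capture(n); cv2.imwrite(f"pics/{n}0.png",c["image"][:,:,::-1]); print(n,c["K"].tolist(),c["R"].round(3).tolist(),c["t"].round(1).tolist())
s=manip.get_state(); print({k:s[k] for k in("time_s","tcp_pos","ee_rot","opening","force")})
E
```

```text
pics
top [[464.16806299389174, 0.0, 321.48131152687426], [0.0, 464.16806299389174, 201.24916816000174], [0.0, 0.0, 1.0]] [[-0.016, -1.0, 0.002], [-0.977, 0.015, -0.214], [0.214, -0.006, -0.977]] [-45.8, 408.3, 1346.3]
scene [[384.46491333148845, 0.0, 313.9977070989664], [0.0, 384.46491333148845, 192.80923752094563], [0.0, 0.0, 1.0]] [[-0.937, 0.35, -0.012], [0.276, 0.717, -0.64], [-0.215, -0.603, -0.768]] [364.4, -11.1, 1082.0]
{'time_s': 0.1, 'tcp_pos': array([133.16161622, 559.14700428, 230.9014498 ]), 'ee_rot': array([-3.66434283e-01, -3.12008034e+00,  1.42126321e-03]), 'opening': 85.51404869199096, 'force': array([0.0079644 , 0.12695668, 0.5340706 ])}
```

View pics/top0.png

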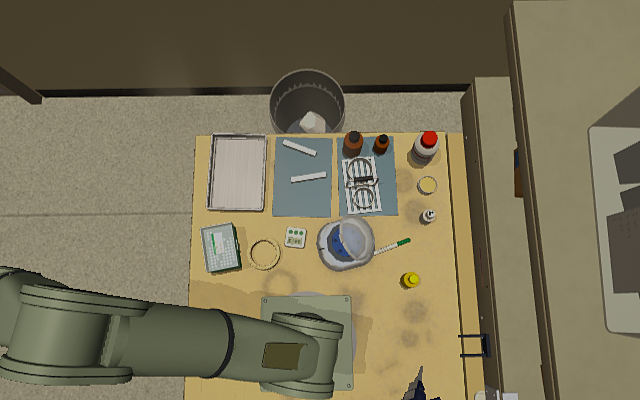

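View pics/scene0.png

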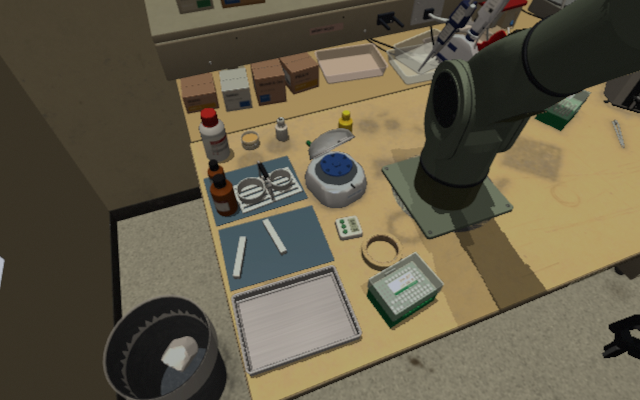

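Top view: tray (237,172), white bars (299,148) and (308,177), rack (361,183) with black grip (363,181), amber bottles (353,143) large and (381,144) small, wash bottle (426,147), dropper (429,215). 

What could be mistaken for the targets:
- Small bottle: the yellow bottle (411,281) is the excluded look-alike, so the amber one at (381,144) is right.
- Bars: the white and green marker (392,247) is not a bar.

Next is a close crop, plus measurement.

```bash
cat > h.py <<'E'
import numpy as np, cv2
from rig import manip, viewer
from scipy.spatial.transform import Rotation as Ro
def cap(n):
    s=manip.get_state(); c=viewer.capture(n)
    if n=="wrist":
        T=np.eye(4); T[:3,:3]=Ro.from_rotvec(s["ee_rot"]).as_matrix(); T[:3,3]=s["tcp_pos"]
        W=T@c["tool_from_camera"]; c["R"]=W[:3,:3].T; c["t"]=-W[:3,:3].T@W[:3,3]
    return c
def ray(c,uv,z):  # pixels -> world points on the plane at height z
    uv=np.atleast_2d(np.array(uv,float)); d=np.c_[uv,np.ones(len(uv))]@np.linalg.inv(c["K"]).T@c["R"]
    o=-c["R"].T@c["t"]; return o+d*((z-o[2])/d[:,2])[:,None]
def cloud(c):
    v,u=np.mgrid[:400,:640]; d=np.stack([u,v,np.ones_like(u)],-1)@np.linalg.inv(c["K"]).T*c["z_map"][...,None]
    return (d-c["t"])@c["R"]
def rect(P):  # xy points -> centre, size, angle of the long side
    (x,y),(w,h),a=cv2.minAreaRect(P[:,:2].astype(np.float32))
    if w<h: w,h,a=h,w,a+90
    return np.round([x,y,w,h,(a+90)%180-90],1)
def hsv(c): return cv2.cvtColor(c["image"],cv2.COLOR_RGB2HSV)
def blobs(m,amin=30):
    n,l,st,ce=cv2.connectedComponentsWithStats(m.astype(np.uint8)); return [(l==i,ce[i],st[i]) for i in range(1,n) if st[i,4]>=amin]
E
python3 - <<'E'
from h import *
c=cap("top"); X=cloud(c); H=hsv(c); print("cam",-c["R"].T@c["t"])
cv2.imwrite("pics/crop1.png",cv2.resize(c["image"][120:230,200:450,::-1],None,fx=3.2,fy=3.2,interpolation=cv2.INTER_CUBIC))
roi=np.zeros((400,640),bool); roi[125:225,270:335]=1
print("mat z",np.median(X[200:210,285:325,2]),"bench z",np.median(X[215:225,205:260,2]), "trayfloor",np.median(X[160:190,220:250,2]))
for m,ce,st in blobs(roi&(H[...,2]>185)&(H[...,1]<60)):
    v,u=np.nonzero(m); print("bar",ce.round(1),rect(ray(c,np.c_[u,v],18.5)),rect(X[m]),np.median(X[m][:,2]))
roi[:]=0; roi[125:220,200:272]=1
m=roi&(X[...,2]>20)&(X[...,2]<45); print("tray rim",rect(X[m]),m.sum(),np.median(X[m][:,2]))
roi[:]=0; roi[120:225,335:400]=1
m=roi&(X[...,2]>70)&(X[...,2]<100)&(H[...,2]<60); print([(b[1].round(),rect(X[b[0]]),X[b[0]][:,2].max()) for b in blobs(m,8)])
m=roi&(X[...,2]>100); 
for zz,(u0,u1) in ((127.5,(340,367)),(97.5,(370,395))):
    r=np.zeros_like(roi); r[125:160,u0:u1]=1; m=r&(abs(X[...,2]-zz)<8)
    print("cap",zz,m.sum(),rect(X[m]),np.median(X[m],0))
    m=r&(X[...,2]>20)&(X[...,2]<zz+8); print("body",m.sum(),rect(X[m]))
E
```

```text
cam [ 109.47659738  -44.62267288 1402.633706  ]
mat z 3.1791909002852234 bench z 0.9311823252709075 trayfloor 2.4689682552138077
bar [299.2 146.4] [587.2  15.1 106.8  13.4  67.7] [588.3  15.1 106.9  12.6  67.6] 19.884282352753626
bar [307.9 176.1] [493.5 -12.  107.1  10.5 -81.4] [493.5 -11.8 106.8  11.9 -81.3] 18.96974553149366
tray rim [510.9 207.7 245.8 175.5  -2.1] 652 30.965273329752144
[(array([383., 139.]), array([ 585.5, -238.9,   25.3,   22.1,  -53.8]), np.float64(99.97217845029148)), (array([353., 148.]), array([ 563.9, -148.3,   53.8,   19.8,   85.5]), np.float64(92.47219702324008)), (array([363., 178.]), array([ 465.5, -174.9,   54.4,   11.8,  -85. ]), np.float64(93.55784040332985))]
cap 127.5 84 [ 583.  -149.6   29.    28.7  -87.3] [ 582.98674918 -149.45597397  128.20586256]
body 447 [ 571.3 -152.5   82.4   56.1   17.2]
cap 97.5 59 [ 586.4 -239.3   24.    22.9  -37.6] [ 583.99588472 -238.10953035   97.9441906 ]
body 230 [ 583.6 -237.2   43.2   39.4   65.4]
```

View pics/crop1.png

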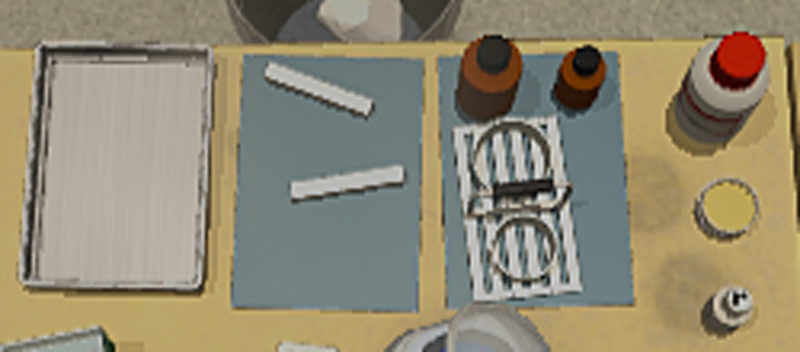

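The crop confirms the choice. The large and small amber bottles are at crop (490,75) and (580,78). The rack is at (520,210), with its larger collar at the far (+x) end and the black grip at (523,187). The two white bars are loose on the left mat. I'll move over bar 1 now.

```bash

python3 -m pendant '[0.825,-0.99,0,0,0,-0.45, 0.825,-0.99,0,0,0,-0.45, 0.825,-0.99,0,0,0,-0.45, 0.825,-0.99,0,0,0,-0.45, 0.825,-0.99,0,0,0,-0.45, 0.825,-0.99,0,0,0,-0.45, 0.825,-0.99,0,0,0,-0.45, 0.825,-0.99,0,0,0,-0.45, 0.825,-0.99,0,0,0,-0.45, 0.825,-0.99,0,0,0,-0.45]' 0.5
python3 -m pendant '[0.825,-0.99,0,0,0,-0.45, 0.825,-0.99,0,0,0,-0.45, 0.825,-0.99,0,0,0,-0.45, 0.825,-0.99,0,0,0,-0.45, 0.825,-0.99,0,0,0,-0.45, 0.825,-0.99,0,0,0,-0.45, 0.825,-0.99,0,0,0,-0.45, 0.825,-0.99,0,0,0,-0.45, 0.825,-0.99,0,0,0,-0.45, 0.825,-0.99,0,0,0,-0.45]'
python3 -m pendant '[0.825,-0.99,-0.8,0,0,-0.45, 0.825,-0.99,-0.8,0,0,-0.45, 0,0,-0.8,0,0,0, 0,0,-0.8,0,0,0, 0,0,0,0,0,0]'
cat >> h.py <<'E'
def pose():
    s=manip.get_state(); R=Ro.from_rotvec(s["ee_rot"]).as_matrix()
    yaw=np.degrees(np.arctan2(R[1,1],R[0,1])); tilt=np.degrees(np.arccos(min(1,-R[2,2])))
    print("t %.1f tcp %s yaw %.1f tilt %.2f zax %s open %.1f ff %s F %s q7 %.2f"%(s["time_s"],s["tcp_pos"].round(1),yaw,tilt,R[:,2].round(3),s["opening"],np.round(s["finger_force"],1),np.round(s["force"],1),s["q"][6]))
    return s
E
python3 - <<'E'
from h import *
pose(); c=cap("wrist"); cv2.imwrite("pics/w1.png",c["image"][:,:,::-1]); X=cloud(c);H=hsv(c)
print(np.median(X[...,2]))
for m,ce,st in blobs((H[...,2]>170)&(H[...,1]<50)&(abs(X[...,2]-18.5)<7),300):
    v,u=np.nonzero(m); print(ce.round(),rect(ray(c,np.c_[u,v],18.5)),rect(X[m]))
E
```

```text
time_s: 1.4
tcp_pos: [340.0, 311.0, 231.2]
ee_rot: [-1.536, -2.74, 0.0]
force: [0.3, 0.5, -0.2]
opening: 42.7
finger_force: 0.0
time_s: 2.65
tcp_pos: [546.2, 63.5, 231.1]
ee_rot: [-2.467, -1.944, 0.0]
force: [0.2, 1.3, 0.9]
opening: 42.8
finger_force: 0.0
time_s: 3.28
tcp_pos: [586.3, 14.8, 150.2]
ee_rot: [-2.61, -1.747, 0.003]
force: [-0.5, -0.3, 0.1]
opening: 42.8
finger_force: 0.0
t 3.3 tcp [586.3  14.8 150.2] yaw -22.4 tilt 0.14 zax [-0.002 -0.    -1.   ] open 42.8 ff 0.0 F [-0.5 -0.3  0.1] q7 -0.16
0.7238064860160276
[323. 169.] [590.8  20.9  94.5  15.   67.1] [590.6  20.7  95.   15.1  67.1]
[209. 224.] [489.   16.5  50.4  13.7 -81.8] [488.6  16.2  50.7  14.6 -82.5]
[236. 259.] [494.7 -17.2  27.4  15.4 -81.4] [494.4 -17.4  26.4  16.4 -84.7]
[ 38. 299.] [308.4  17.7  58.5  32.8  -6.9] [304.7  16.3  60.   33.   -5.7]
```

View pics/w1.png

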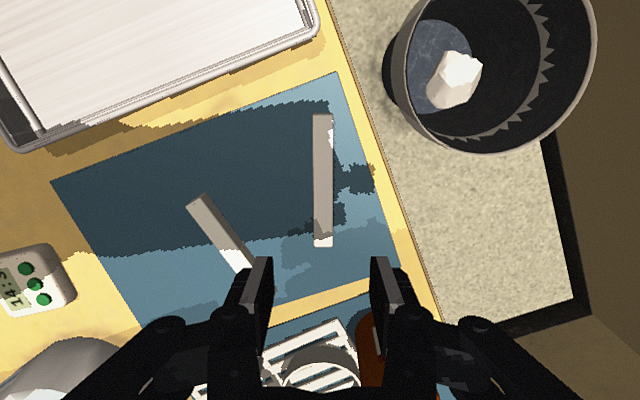

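The wrist view shows bar 1 centred near (322,180), squarely between the fingers. Bar 2 is at (222,235), partly behind a finger. The position agrees with the top view, so I'll descend and grip.

```bash

python3 -m pendant '[0.07,0.03,-0.8,0,0,0, 0,0,-0.8,0,0,0, 0,0,-0.8,0,0,0, 0,0,-0.8,0,0,0, 0,0,-0.8,0,0,0, 0,0,-0.8,0,0,0, 0,0,-0.5,0,0,0, 0,0,-0.3,0,0,0, 0,0,-0.2,0,0,0, 0,0,0,0,0,0]'
python3 -m pendant '[0,0,0,0,0,0, 0,0,0,0,0,0, 0,0,0,0,0,0, 0,0,0,0,0,0]' 1
python3 -m pendant '[0,0,0.5,0,0,0, 0,0,1,0,0,0, 0,0,1,0,0,0, 0,0,0,0,0,0]'
python3 - <<'E'
from h import *
pose(); c=cap("wrist"); cv2.imwrite("pics/w2.png",c["image"][:,:,::-1])
E
```

```text
time_s: 4.58
tcp_pos: [588.8, 15.6, 6.4]
ee_rot: [-2.611, -1.748, -0.0]
force: [-0.4, -0.2, -0.1]
opening: 42.6
finger_force: 0.0
time_s: 5.08
tcp_pos: [589.0, 15.6, 6.9]
ee_rot: [2.61, 1.748, 0.001]
force: [-0.1, -0.3, 6.7]
opening: 14.4
finger_force: 59.4
time_s: 5.58
tcp_pos: [589.6, 15.6, 71.0]
ee_rot: [2.609, 1.747, 0.004]
force: [0.1, -0.6, -0.7]
opening: 13.9
finger_force: 58.6
t 5.6 tcp [589.6  15.6  71. ] yaw -22.4 tilt 0.17 zax [ 0.003  0.    -1.   ] open 13.9 ff 58.6 F [ 0.1 -0.6 -0.7] q7 -0.13
```

View pics/w2.png

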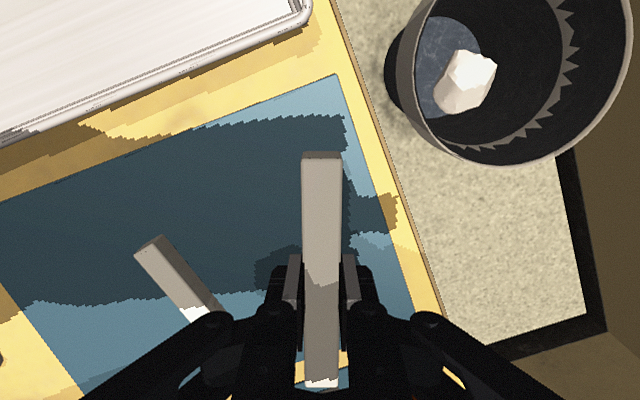

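Bar 1 is held square in the fingers, with its far end at (321,153) and near end at (321,382). Next is the move over the tray's far slot, checking the bar offset and tray pose there.

```bash

python3 -m pendant '[-0.134,0.76,0.2,0,0,0.2, -0.134,0.76,0.2,0,0,0.2, -0.134,0.76,0.2,0,0,0.2, -0.134,0.76,0.2,0,0,0.2, -0.134,0.76,0.2,0,0,0.2, -0.134,0.76,0,0,0,0.2, -0.134,0.76,0,0,0,0.2, -0.134,0.76,0,0,0,0.2, -0.134,0.76,0,0,0,0.2, -0.134,0.76,0,0,0,0.2]'
python3 -m pendant '[0,0,0,0,0,0, 0,0,0,0,0,0]'
python3 - <<'E'
from h import *
s=pose(); c=cap("wrist"); cv2.imwrite("pics/w3.png",c["image"][:,:,::-1])
e=ray(c,[(321,153),(321,382)],s["tcp_pos"][2]+11.6); print(e.round(1), "centre",e.mean(0).round(1))
t=cap("top"); X=cloud(t); H=hsv(t); 
# tray outline, from the top view, inner floor pixels
cv2.imwrite("pics/t3.png",cv2.resize(t["image"][120:230,190:340,::-1],None,fx=5,fy=5,interpolation=cv2.INTER_CUBIC))
E
```

```text
time_s: 6.88
tcp_pos: [554.9, 206.8, 93.7]
ee_rot: [-2.265, -2.177, 0.0]
force: [0.4, -0.5, -1.0]
opening: 14.1
finger_force: 58.6
time_s: 7.12
tcp_pos: [555.3, 205.1, 93.8]
ee_rot: [2.268, 2.174, -0.001]
force: [-0.9, 0.0, -1.1]
opening: 14.2
finger_force: 58.6
t 7.1 tcp [555.3 205.1  93.8] yaw -2.4 tilt 0.03 zax [ 0.    -0.001 -1.   ] open 14.2 ff 58.6 F [-0.9  0.  -1.1] q7 -0.16
[[558.6 261.  105.4]
 [554.  153.3 105.4]] centre [556.3 207.2 105.4]
```

View pics/w3.png

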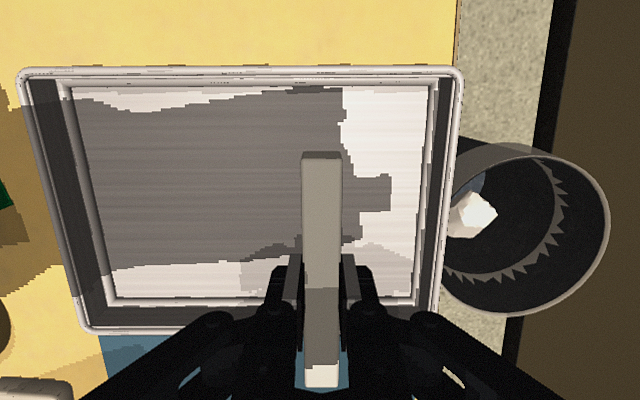

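The wrist view shows the whole tray under the bar. The outer rim corners are near (20,70), (460,68) and (86,331), and the floor corners near (72,87), (432,87) and (117,297). I'll compute the tray pose from those.

```bash
python3 - <<'E'
from h import *
c=cap("wrist")
a=ray(c,[(20,72),(460,70),(86,331)],30); print(a.round(1),"c",((a[1]+a[2])/2).round(1), np.linalg.norm(a[1]-a[0]),np.linalg.norm(a[2]-a[0]),np.degrees(np.arctan2(*(a[1]-a[0])[[1,0]])))
b=ray(c,[(71,87),(433,87),(117,297)],2); print(b.round(1),"c",((b[1]+b[2])/2).round(1),np.linalg.norm(b[1]-b[0]),np.linalg.norm(b[2]-b[0]))
E
```

```text
[[397.6 296.5  30. ]
 [634.7 287.2  30. ]
 [389.8 127.4  30. ]] c [512.3 207.3  30. ] 237.3449130515123 169.2265769722803 -2.251722663675549
[[404.3 287.6   2. ]
 [628.9 277.8   2. ]
 [398.2 135.5   2. ]] c [513.6 206.7   2. ] 224.83008251101637 152.2293599168486
```

```bash

python3 -m pendant '[0,-0.04,-0.8,0,0,0, 0,0,-0.8,0,0,0, 0,0,-0.8,0,0,0, 0,0,-0.6,0,0,0, 0,0,-0.3,0,0,0, 0,0,-0.15,0,0,0, 0,0,0,0,0,0]'
python3 -m pendant '[0,0,0,0,0,0, 0,0,0,0,0,0, 0,0,0,0,0,0]' 0.55
python3 -m pendant '[0,0,0.4,0,0,0, 0,0,0.8,0,0,0, 0,0,1,0,0,0, 0,0,1,0,0,0, -0.25,-0.9,1,0,0,0.1, -0.25,-0.9,0,0,0,0.1, -0.25,-0.9,0,0,0,0.1, -0.25,-0.9,0,0,0,0.1, -0.25,-0.9,0,0,0,0.1, -0.25,-0.9,0,0,0,0.1]'
python3 -m pendant '[-0.25,-0.9,0,0,0,0.1, -0.25,-0.9,0,0,0,0.1, -0.25,-0.9,0,0,0,0.1, -0.25,-0.7,0,0,0,0.1, 0,0,0,0,0,0]'
python3 - <<'E'
from h import *
pose(); c=cap("wrist"); X=cloud(c);H=hsv(c); cv2.imwrite("pics/w4.png",c["image"][:,:,::-1])
for m,ce,st in blobs((H[...,1]<60)&(X[...,2]>12)&(X[...,2]<25),300):
    print(ce.round(),rect(X[m]),st[4])
t=cap("top"); X=cloud(t); H=hsv(t); r=np.zeros((400,640),bool); r[135:210,212:264]=1
for m,ce,st in blobs(r&(X[...,2]>12)&(X[...,2]<25),20): print("top",ce.round(),rect(X[m]),st[4])
E
```

```text
time_s: 8.15
tcp_pos: [555.3, 204.6, 7.7]
ee_rot: [2.267, 2.174, 0.0]
force: [-0.7, 0.2, -0.7]
opening: 14.2
finger_force: 58.6
time_s: 8.52
tcp_pos: [555.3, 204.6, 7.7]
ee_rot: [-2.267, -2.175, -0.0]
force: [0.1, 0.2, 0.1]
opening: 38.4
finger_force: 0.0
time_s: 9.78
tcp_pos: [517.7, 68.8, 113.9]
ee_rot: [2.149, 2.29, 0.001]
force: [0.7, -0.8, -0.3]
opening: 38.4
finger_force: 0.0
time_s: 10.4
tcp_pos: [492.7, -16.6, 113.7]
ee_rot: [2.071, 2.361, 0.001]
force: [0.5, -0.4, -0.8]
opening: 38.3
finger_force: 0.0
t 10.4 tcp [492.7 -16.6 113.7] yaw 7.5 tilt 0.06 zax [ 0.001 -0.    -1.   ] open 38.3 ff 0.0 F [ 0.5 -0.4 -0.8] q7 0.29
[52. 94.] [308.3  29.5  59.6  57.4  82.3] 5379
[321. 186.] [493.2 -11.8 109.8  16.  -81.3] 3454
[ 95. 246.] [331.1 -83.4 146.4  43.8 -51.9] 2088
[318. 345.] [ 508.5 -147.6   72.8   30.6    5.6] 748
top [221. 136.] [627.5 262.   45.3   6.6  87.2] 27
top [213. 153.] [571.7 285.9  48.5   4.3  -6.4] 20
top [226. 158.] [555.4 242.3  32.4  15.9  84.8] 47
```

View pics/w4.png

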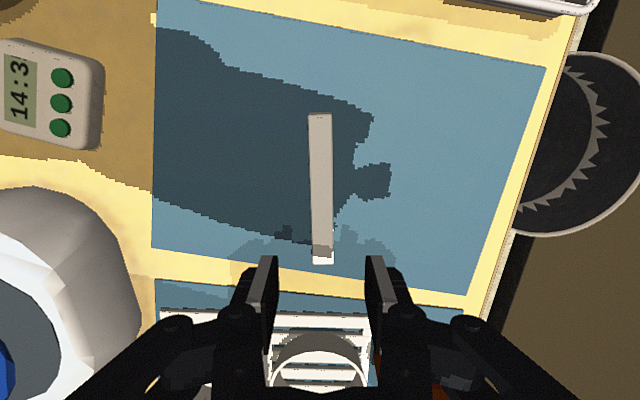

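The wrist view shows bar 2 centred at (321,186), squarely between the fingers. It measures (493.2,-11.8) and needs a small turn. I'll grip it and carry it to the near slot.

```bash

python3 -m pendant '[0.02,0.19,-0.7,0,0,0.12, 0,0,-0.8,0,0,0, 0,0,-0.8,0,0,0, 0,0,-0.8,0,0,0, 0,0,-0.7,0,0,0, 0,0,-0.3,0,0,0, 0,0,-0.18,0,0,0, 0,0,0,0,0,0]'
python3 -m pendant '[0,0,0,0,0,0, 0,0,0,0,0,0, 0,0,0,0,0,0, 0,0,0,0,0,0]' 1
python3 -m pendant '[0,0,0.5,0,0,0, 0,0,1,0,0,0, 0,0,1,0,0,0, -0.1,0.88,0.8,0,0,-0.109, -0.1,0.88,0,0,0,-0.109, -0.1,0.88,0,0,0,-0.109, -0.1,0.88,0,0,0,-0.109, -0.1,0.88,0,0,0,-0.109, -0.1,0.88,0,0,0,-0.109, -0.1,0.88,0,0,0,-0.109]'
python3 -m pendant '[-0.1,0.88,0,0,0,-0.109, -0.1,0.88,0,0,0,-0.109, -0.1,0.88,0,0,0,-0.109, 0,0,0,0,0,0, 0,0,0,0,0,0]'
python3 - <<'E'
from h import *
s=pose(); c=cap("wrist"); X=cloud(c); v,u=np.nonzero((abs(X[...,2]-s["tcp_pos"][2]-11.6)<5)&(hsv(c)[...,1]<50)); print("held",rect(X[v,u]),len(v))
for m,ce,st in blobs((X[...,2]>13)&(X[...,2]<25),300): print(ce.round(),rect(X[m]),st[4])
cv2.imwrite("pics/w5.png",c["image"][:,:,::-1])
E
```

```text
time_s: 11.5
tcp_pos: [493.3, -10.5, 5.7]
ee_rot: [2.044, 2.385, 0.0]
force: [-0.0, 1.0, -0.1]
opening: 38.3
finger_force: 0.0
time_s: 12.0
tcp_pos: [493.4, -10.6, 6.2]
ee_rot: [2.044, 2.385, 0.001]
force: [-1.2, 0.4, 9.5]
opening: 14.3
finger_force: 59.2
time_s: 13.25
tcp_pos: [475.6, 144.2, 88.9]
ee_rot: [-2.199, -2.243, -0.001]
force: [-0.2, -0.3, -0.9]
opening: 14.3
finger_force: 58.8
time_s: 13.88
tcp_pos: [468.3, 208.8, 88.5]
ee_rot: [2.262, 2.18, 0.0]
force: [0.2, -0.9, -0.6]
opening: 14.0
finger_force: 58.8
t 13.9 tcp [468.3 208.8  88.5] yaw -2.1 tilt 0.01 zax [ 0. -0. -1.] open 14.0 ff 58.8 F [ 0.2 -0.9 -0.6] q7 -0.13
held [468.  208.1 109.8  40.6  75.7] 8976
[ 88. 143.] [334.  255.4  87.4   4.  -79.7] 1997
[203. 189.] [396.4 215.3 155.5   1.5  88. ] 1542
[560. 224.] [622.3 190.4 176.9  66.5  64.2] 4530
[458. 207.] [556.3 204.1 109.1  17.2  87.6] 4298
[ 57. 336.] [271.5 119.7 100.1  73.3  64.9] 5360
```

View pics/w5.png

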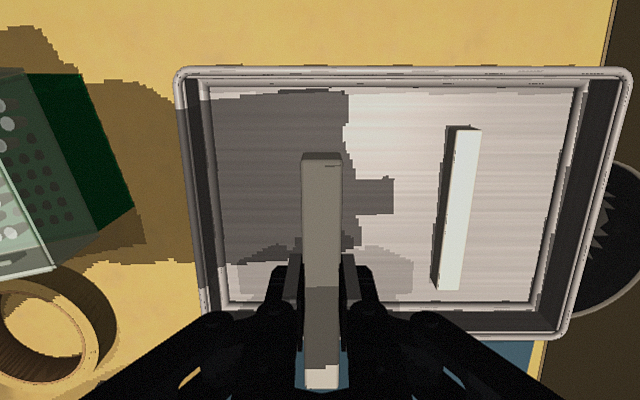

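Bar A lies correctly in its slot: pixel (458,207), 556.3/204.1 in the world. Bar B is over the near slot at (321,270). I'll lower and release it, then go over the rack grip.

```bash

python3 -m pendant '[-0.04,0,-0.8,0,0,0, 0,0,-0.8,0,0,0, 0,0,-0.8,0,0,0, 0,0,-0.5,0,0,0, 0,0,-0.25,0,0,0, 0,0,-0.13,0,0,0, 0,0,0,0,0,0]'
python3 -m pendant '[0,0,0,0,0,0, 0,0,0,0,0,0, 0,0,0,0,0,0]' 0.55
python3 -m pendant '[0,0,0.4,0,0,0, 0,0,0.8,0,0,0, 0,0,1,0,0,0, 0,0,1,0,0,0, 0,-0.96,1,0,0,0.045, 0,-0.96,1,0,0,0.045, 0,-0.96,1,0,0,0.045, 0,-0.96,0.4,0,0,0.045, 0,-0.96,0,0,0,0.045, 0,-0.96,0,0,0,0.045]'
python3 -m pendant '[0,-0.96,0,0,0,0.045, 0,-0.96,0,0,0,0.045, 0,-0.96,0,0,0,0.045, 0,-0.96,0,0,0,0.045, 0,-0.96,0,0,0,0.045, 0,-0.96,0,0,0,0.045, 0,-0.96,0,0,0,0.045, 0,-0.96,0,0,0,0.045, 0,-0.96,0,0,0,0.045, 0,-0.96,0,0,0,0.045]'
python3 -m pendant '[0,0,0,0,0,0, 0,0,0,0,0,0]'
python3 - <<'E'
from h import *
pose(); c=cap("wrist"); X=cloud(c);H=hsv(c); cv2.imwrite("pics/w6.png",c["image"][:,:,::-1])
for m,ce,st in blobs((H[...,2]<80)&(X[...,2]>78)&(X[...,2]<96),100): print(ce.round(),rect(X[m]),st[4],X[m][:,2].mean())
t=cap("top"); X=cloud(t); r=np.zeros((400,640),bool); r[135:207,215:262]=1
for m,ce,st in blobs(r&(X[...,2]>11)&(X[...,2]<25),20): print("top",ce.round(),rect(X[m]),st[4])
E
```

```text
time_s: 14.8
tcp_pos: [467.3, 209.3, 6.2]
ee_rot: [2.262, 2.18, 0.0]
force: [-0.4, -0.5, -1.0]
opening: 14.3
finger_force: 58.8
time_s: 15.18
tcp_pos: [467.3, 209.4, 6.2]
ee_rot: [-2.262, -2.181, -0.0]
force: [-0.5, 0.0, -0.3]
opening: 38.7
finger_force: 0.0
time_s: 16.42
tcp_pos: [467.1, 64.5, 171.8]
ee_rot: [2.209, 2.233, 0.001]
force: [0.2, -0.2, -0.2]
opening: 38.3
finger_force: 0.0
time_s: 17.68
tcp_pos: [467.0, -175.5, 171.7]
ee_rot: [2.12, 2.318, -0.0]
force: [0.1, 0.5, -0.4]
opening: 38.1
finger_force: 0.0
time_s: 17.92
tcp_pos: [467.2, -174.0, 171.3]
ee_rot: [-2.12, -2.318, -0.0]
force: [-0.5, -0.0, 0.3]
opening: 38.2
finger_force: 0.0
t 17.9 tcp [ 467.2 -174.   171.3] yaw 5.1 tilt 0.02 zax [ 0.  0. -1.] open 38.2 ff 0.0 F [-0.5 -0.   0.3] q7 0.55
[71. 61.] [312.6 -97.4  47.7   8.9 -55.6] 309 88.19642504808509
[16. 43.] [286.5 -89.6  11.2   3.8  43.4] 140 91.55889141522441
[473. 167.] [ 568.9 -143.6   56.3   24.5   68.5] 742 84.46387708804849
[320. 204.] [ 467.3 -174.8   55.6   12.   -84.4] 1344 86.29540599173345
[470. 294.] [ 583.  -232.7   24.2   11.4   38.4] 559 88.17951621843756
top [238. 136.] [625.9 207.7 145.9  10.2 -90. ] 85
top [239. 158.] [554.3 203.8 111.1  18.4  87.9] 195
top [236. 186.] [467.1 208.4 110.5  18.4  87.5] 198
```

View pics/w6.png

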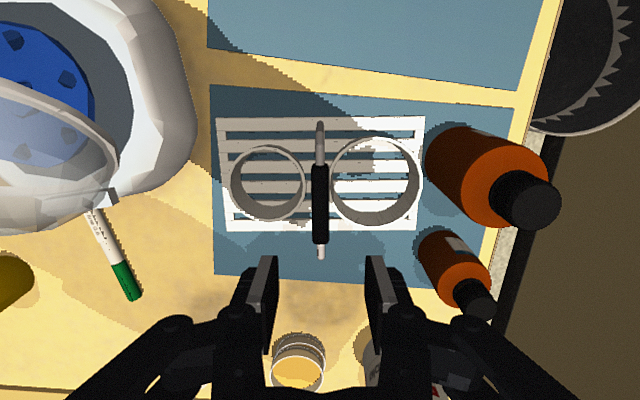

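The wrist view shows the grip at (320,204), measured at (467.3,-174.8), with the fingers aligned. The larger collar (375,182) is toward the bottles. Both bars in the tray are well placed. I'll grip and lift straight up, since the large bottle is close.

```bash

python3 -m pendant '[0,-0.03,-0.8,0,0,0.05, 0,0,-0.8,0,0,0, 0,0,-0.8,0,0,0, 0,0,-0.8,0,0,0, 0,0,-0.7,0,0,0, 0,0,-0.4,0,0,0, 0,0,-0.15,0,0,0, 0,0,0,0,0,0, 0,0,0,0,0,0]'
python3 -m pendant '[0,0,0,0,0,0, 0,0,0,0,0,0, 0,0,0,0,0,0, 0,0,0,0,0,0]' 1
python3 -m pendant '[0,0,0.2,0,0,0, 0,0,0.4,0,0,0, 0,0,0.8,0,0,0, 0,0,0.8,0,0,0, 0,0,0.8,0,0,0, 0,0,0.8,0,0,0, 0,0,0.8,0,0,0, 0,0,0.8,0,0,0, 0,0,0.2,0,0,0, 0,0,0,0,0,0]'
python3 - <<'E'
from h import *
pose(); c=cap("wrist"); cv2.imwrite("pics/w7.png",c["image"][:,:,::-1])
E
```

```text
time_s: 19.15
tcp_pos: [467.5, -175.5, 60.3]
ee_rot: [2.11, 2.327, 0.0]
force: [-0.7, -0.4, -0.7]
opening: 38.3
finger_force: 0.0
time_s: 19.65
tcp_pos: [467.3, -175.4, 60.2]
ee_rot: [2.11, 2.327, 0.0]
force: [-0.9, 1.6, 8.0]
opening: 11.1
finger_force: 59.4
time_s: 20.9
tcp_pos: [467.1, -175.4, 199.7]
ee_rot: [2.11, 2.327, -0.0]
force: [-0.0, -0.2, -3.0]
opening: 10.3
finger_force: 58.7
t 20.9 tcp [ 467.1 -175.4  199.7] yaw 5.6 tilt 0.00 zax [-0. -0. -1.] open 10.3 ff 58.7 F [-0.  -0.2 -3. ] q7 0.55
```

View pics/w7.png

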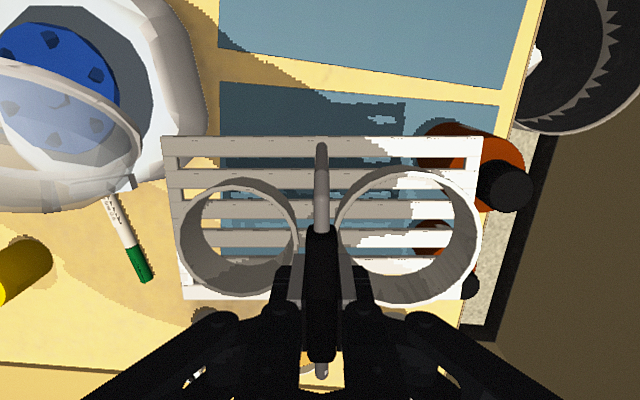

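The rack is lifted and held level, clear of both bottles. Next is carrying it over the tray.

```bash

python3 -m pendant '[0.05,0.5,0,0,0,0, 0.11,0.9,0,0,0,-0.05, 0.11,0.95,0,0,0,-0.05, 0.11,0.95,0,0,0,-0.05, 0.11,0.95,0,0,0,-0.05, 0.11,0.95,0,0,0,-0.05, 0.11,0.95,0,0,0,-0.05, 0.11,0.95,0,0,0,-0.05, 0.11,0.95,0,0,0,-0.05, 0.11,0.95,0,0,0,-0.05]'
python3 -m pendant '[0.11,0.95,0,0,0,-0.05, 0.11,0.95,0,0,0,-0.05, 0.11,0.95,0,0,0,-0.05, 0.11,0.95,0,0,0,-0.05, 0.11,0.95,-0.5,0,0,-0.05, 0.11,0.95,-0.5,0,0,-0.05, 0.1,0.59,-0.5,0,0,-0.03, 0,0,-0.5,0,0,0, 0,0,0,0,0,0, 0,0,0,0,0,0]'
python3 - <<'E'
from h import *
s=pose(); c=cap("wrist"); cv2.imwrite("pics/w8.png",c["image"][:,:,::-1]); X=cloud(c)
m=(hsv(c)[...,1]<60)&(abs(X[...,2]-(s["tcp_pos"][2]-51))<6); m[:, :]&=True
for b,ce,st in blobs(m,3000): print(ce.round(),rect(X[b]),st[4])
E
```

```text
time_s: 22.2
tcp_pos: [492.8, 51.3, 199.3]
ee_rot: [-2.199, -2.243, 0.001]
force: [0.8, 0.1, -3.4]
opening: 11.1
finger_force: 58.6
time_s: 23.45
tcp_pos: [512.4, 206.1, 150.2]
ee_rot: [2.265, 2.177, 0.0]
force: [0.8, 0.8, -3.3]
opening: 10.8
finger_force: 58.6
t 23.4 tcp [512.4 206.1 150.2] yaw -2.3 tilt 0.02 zax [ 0. -0. -1.] open 10.8 ff 58.6 F [ 0.8  0.8 -3.3] q7 -0.19
[305. 160.] [514.2 228.1 176.5  60.7  -2.3] 11719
[402. 231.] [559.2 201.7  68.4  63.1  30.3] 7306
[242. 232.] [468.3 202.6  54.4  44.9 -11.7] 4512
```

View pics/w8.png

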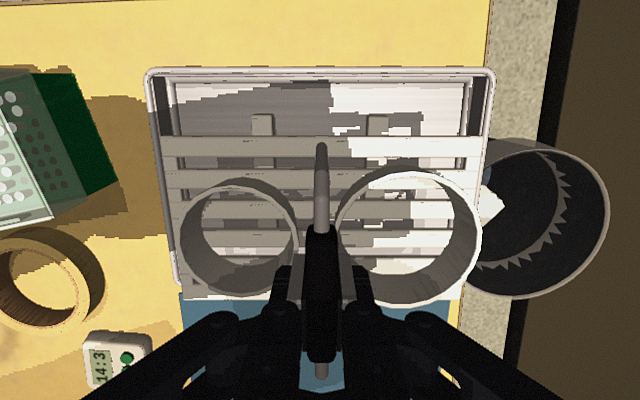

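The rack hangs centred over both bars (visible at (262,126) and (377,124)), parallel to the tray. I'll lower it gently.

```bash

python3 -m pendant '[-0.05,0.04,-0.6,0,0,0, 0,0,-0.7,0,0,0, 0,0,-0.7,0,0,0, 0,0,-0.5,0,0,0, 0,0,-0.25,0,0,0, 0,0,-0.12,0,0,0, 0,0,0,0,0,0]'
python3 -m pendant '[0,0,-0.05,0,0,0, 0,0,-0.03,0,0,0, 0,0,0,0,0,0]'
```

```text
time_s: 24.38
tcp_pos: [511.1, 207.9, 78.3]
ee_rot: [2.264, 2.178, 0.0]
force: [-0.3, 0.2, -3.0]
opening: 10.9
finger_force: 58.6
time_s: 24.75
tcp_pos: [510.9, 207.8, 76.1]
ee_rot: [-2.264, -2.178, 0.0]
force: [-0.5, -0.7, -3.2]
opening: 10.8
finger_force: 58.7
```

```bash

python3 -m pendant '[0,0,-0.03,0,0,0, 0,0,0,0,0,0]'
python3 -m pendant '[0,0,0,0,0,0, 0,0,0,0,0,0, 0,0,0,0,0,0]' 0.55
python3 -m pendant '[0,0,0.3,0,0,0, 0,0,0.6,0,0,0, 0,0,0.9,0,0,0, 0,0,1,0,0,0, 0,0,1,0,0,0, 0,0,1,0,0,0, 0.2,-0.96,0.6,0,0,0.3, 0.2,-0.96,0,0,0,0.3, 0.2,-0.96,0,0,0,0.3, 0.2,-0.96,0,0,0,0.3]'
python3 -m pendant '[0.2,-0.96,0,0,0,0.3, 0.2,-0.96,0,0,0,0.3, 0.2,-0.96,0,0,0,0.3, 0.2,-0.96,0,0,0,0.3, 0.2,-0.96,0,0,0,0.3, 0.2,-0.96,0,0,0,0.3, 0.2,-0.96,0,0,0,0.3, 0.2,-0.96,0,0,0,0.3, 0.2,-0.96,0,0,0,0.3, 0.2,-0.96,0,0,0,0.3]' 0
python3 -m pendant '[0.1,-0.5,0,0,0,0.3, 0,0,0,0,0,0.2, 0,0,0,0,0,0]'
python3 - <<'E'
from h import *
pose()
for n in("top","wrist"):
    c=cap(n); X=cloud(c);H=hsv(c)
    if n=="wrist": cv2.imwrite("pics/w9.png",c["image"][:,:,::-1])
    else: cv2.imwrite("pics/t9.png",cv2.resize(c["image"][120:230,200:340,::-1],None,fx=5,fy=5,interpolation=cv2.INTER_CUBIC))
    for lo,hi in((120,133),(90,103)):
        for b,ce,st in blobs((H[...,2]<90)&(X[...,2]>lo)&(X[...,2]<hi)&(X[...,1]<-100)&(X[...,0]>540),15): print(n,lo,ce.round(),rect(X[b]),st[4])
    for b,ce,st in blobs((X[...,2]>60)&(X[...,2]<180)&(X[...,1]<-265)&(X[...,0]>500)&(X[...,1]>-420),30): print(n,"wash",ce.round(),rect(X[b]),st[4],X[b][:,1].max())
    m=(hsv(c)[...,2]<90)&(abs(X[...,2]-103)<5)&(X[...,1]>150)&(X[...,1]<260)&(X[...,0]>460)
    for b,ce,st in blobs(m,10):print(n,"grip",rect(X[b]),X[b][:,2].mean())
E
```

```text
time_s: 25.0
tcp_pos: [511.0, 207.9, 75.7]
ee_rot: [-2.264, -2.178, -0.001]
force: [-1.2, -0.4, 6.4]
opening: 11.0
finger_force: 60.0
time_s: 25.38
tcp_pos: [511.0, 207.8, 75.2]
ee_rot: [-2.264, -2.178, 0.0]
force: [-0.2, 0.8, -0.3]
opening: 38.3
finger_force: 0.0
time_s: 26.62
tcp_pos: [531.1, 111.0, 211.4]
ee_rot: [2.021, 2.404, 0.001]
force: [0.3, -0.3, 0.0]
opening: 38.6
finger_force: 0.0
time_s: 27.88
tcp_pos: [581.0, -129.2, 211.4]
ee_rot: [1.33, 2.845, -0.001]
force: [0.1, -0.6, -0.1]
opening: 85.3
finger_force: 0.0
time_s: 28.25
tcp_pos: [583.4, -140.0, 210.8]
ee_rot: [1.207, 2.9, 0.0]
force: [0.0, -0.0, 0.3]
opening: 85.3
finger_force: 0.0
t 28.2 tcp [ 583.4 -140.   210.8] yaw 44.8 tilt 0.02 zax [ 0.  0. -1.] open 85.3 ff 0.0 F [ 0.  -0.   0.3] q7 0.97
top 90 [383. 138.] [ 587.  -239.5   24.2   21.4   -0.8] 49
top wash [426. 145.] [ 557.3 -361.6   71.1   64.    62.5] 607 -326.9864300839055
top grip [510.4 207.3  53.3  12.7  88.1] 102.77193848246955
wrist 120 [313. 214.] [ 584.4 -149.3   29.6   28.7   44.2] 1462
wrist 90 [240. 275.] [ 587.1 -237.3   23.6   23.5  -29. ] 680
wrist wash [122. 320.] [ 541.1 -344.    52.    14.6   48.2] 2607 -326.98568253562905
```

View pics/w9.png

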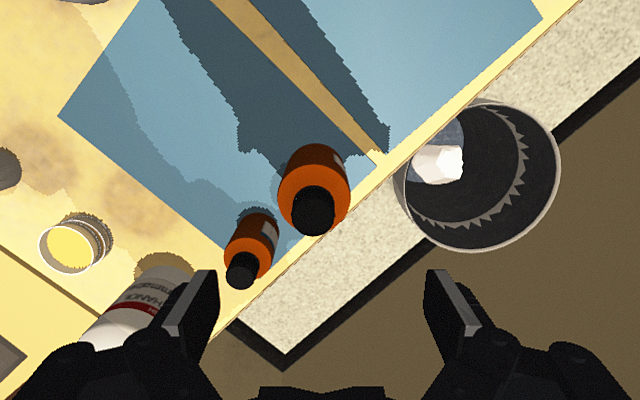

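View pics/t9.png

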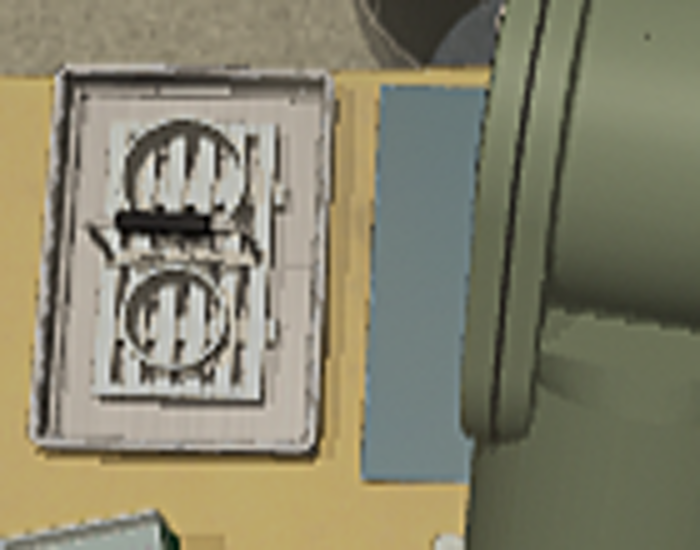

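The large bottle's cap is at (313,214), measured at (584.4,-149.3). The small bottle is at (240,275), clear of the finger line. The rack sits on both bars in the tray: grip at (510.4,207.3), block top 102.8. Now for the large bottle.

```bash

python3 -m pendant '[0.04,-0.37,-0.4,0,0,0, 0,0,-0.8,0,0,0, 0,0,-0.8,0,0,0, 0,0,-0.8,0,0,0, 0,0,-0.8,0,0,0, 0,0,-0.8,0,0,0, 0,0,-0.8,0,0,0, 0,0,-0.6,0,0,0, 0,0,-0.29,0,0,0, 0,0,0,0,0,0]'
python3 -m pendant '[0,0,0,0,0,0, 0,0,0,0,0,0, 0,0,0,0,0,0, 0,0,0,0,0,0]' 1
python3 -m pendant '[0,0,0.2,0,0,0, 0,0,0.5,0,0,0, 0,0,0.8,0,0,0, 0,0,0.8,0,0,0, 0,0,0.8,0,0,0, 0,0,0.8,0,0,0, 0,0,0.5,0,0,0, 0,0,0,0,0,0]'
python3 - <<'E'
from h import *
s=pose(); c=cap("wrist"); X=cloud(c);H=hsv(c); cv2.imwrite("pics/w10.png",c["image"][:,:,::-1])
z=s["tcp_pos"][2]
for b,ce,st in blobs((H[...,2]<90)&(abs(X[...,2]-(z+68))<7)&(np.hypot(X[...,0]-s["tcp_pos"][0],X[...,1]-s["tcp_pos"][1])<30),30): print(ce.round(),rect(X[b]),st[4],X[b][:,2].mean()-z)
E
```

```text
time_s: 29.6
tcp_pos: [584.4, -150.0, 57.8]
ee_rot: [-1.207, -2.9, 0.0]
force: [0.1, 0.2, 0.3]
opening: 85.5
finger_force: 0.0
time_s: 30.1
tcp_pos: [584.8, -150.0, 58.9]
ee_rot: [1.207, 2.899, 0.0]
force: [-0.6, 0.3, 7.4]
opening: 55.1
finger_force: 63.7
time_s: 31.1
tcp_pos: [584.7, -150.0, 168.8]
ee_rot: [1.207, 2.899, 0.0]
force: [-0.2, 0.2, -2.8]
opening: 55.2
finger_force: 64.2
t 31.1 tcp [ 584.7 -150.   168.8] yaw 44.8 tilt 0.07 zax [ 0.001 -0.    -1.   ] open 55.2 ff 64.2 F [-0.2  0.2 -2.8] q7 0.98
[322. 371.] [ 579.6 -144.3   31.3   16.2   41.7] 5439 67.76014430409549
[230. 361.] [ 557.6 -155.5   10.7    4.    67.1] 699 71.00587077288745
[412. 362.] [ 589.3 -123.     7.9    3.9   18.9] 657 71.11837619491718
```

View pics/w10.png

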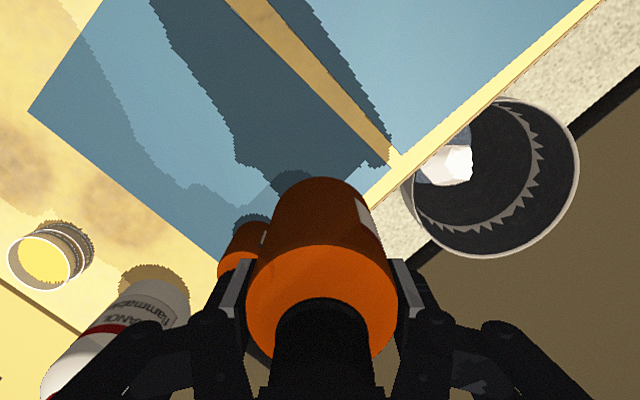

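The large bottle is held upright by its body, with the shoulder at (322,290) centred between the pads. I'll carry it to just beyond the far side of the rack, where the wrist camera can see the collars.

```bash

python3 -m pendant '[0.07,0.5,0,0,0,0.15, 0.15,0.95,0,0,0,0.29, 0.15,0.95,0,0,0,0.29, 0.15,0.95,0,0,0,0.29, 0.15,0.95,0,0,0,0.29, 0.15,0.95,0,0,0,0.29, 0.15,0.95,0,0,0,0.29, 0.15,0.95,0,0,0,0.29, 0.15,0.95,0,0,0,0.29, 0.15,0.95,0,0,0,0.29]'
python3 -m pendant '[0.15,0.95,0,0,0,0.29, 0.15,0.95,0,0,0,0.29, 0.15,0.95,0,0,0,0.29, 0.15,0.95,0,0,0,0.29, 0.15,0.95,0,0,0,0.29, 0.07,0.4,0,0,0,0.1, 0,0,0,0,0,0, 0,0,0,0,0,0]'
python3 - <<'E'
from h import *
s=pose(); c=cap("wrist"); X=cloud(c);H=hsv(c); cv2.imwrite("pics/w11.png",c["image"][:,:,::-1])
for zz,lo,hi in((50,45,55),(103,98,108)):
    m=(X[...,2]>lo)&(X[...,2]<hi)&(X[...,1]>140)&(X[...,1]<275)&(X[...,0]>405)&(X[...,0]<615)
    for b,ce,st in blobs(m,60):
        P=X[b][:,:2]; A=np.c_[2*P,np.ones(len(P))]; q=np.linalg.lstsq(A,(P**2).sum(1),rcond=None)[0]
        print(zz,ce.round(),rect(X[b]),st[4],"circle",q[:2].round(1),np.sqrt(q[2]+q[:2]@q[:2]).round(1),X[b][:,2].mean().round(1))
E
```

```text
time_s: 32.4
tcp_pos: [620.2, 77.9, 168.0]
ee_rot: [-0.475, -3.105, 0.0]
force: [0.2, -0.0, -3.2]
opening: 55.6
finger_force: 64.1
time_s: 33.4
tcp_pos: [640.6, 204.0, 168.0]
ee_rot: [0.06, 3.141, -0.001]
force: [-0.2, -1.0, -3.3]
opening: 55.3
finger_force: 64.2
t 33.4 tcp [640.6 204.  168. ] yaw 87.8 tilt 0.05 zax [ 0.    -0.001 -1.   ] open 55.3 ff 64.2 F [-0.2 -1.  -3.3] q7 1.08
50 [322.  66.] [555.7 206.5  77.7  77.7  -4. ] 1940 circle [555.7 206.3] 37.3 48.3
```

View pics/w11.png

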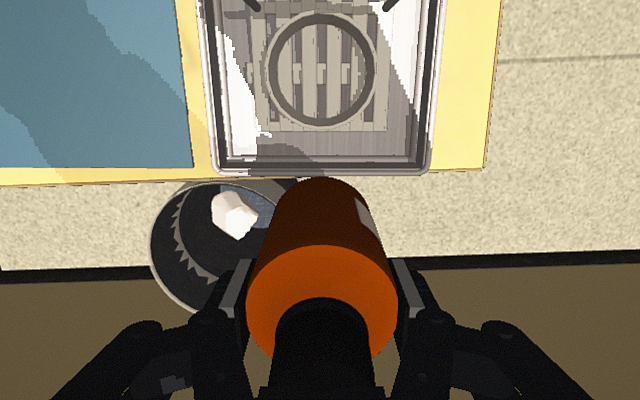

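The large collar is at (322,66). The circle fit gives (555.7,206.3), which agrees with the estimate from the grip. I'll move over it and insert.

```bash

python3 -m pendant '[-0.4,0.09,0,0,0,0, -0.7,0,0,0,0,0, -0.8,0,0,0,0,0, -0.8,0,0,0,0,0, -0.5,0,0,0,0,0, -0.2,0,0,0,0,0, 0,0,-0.5,0,0,0, 0,0,-0.8,0,0,0, 0,0,-0.8,0,0,0, 0,0,0,0,0,0]'
python3 -m pendant '[0,0,-0.4,0,0,0, 0,0,-0.4,0,0,0, 0,0,-0.3,0,0,0, 0,0,-0.15,0,0,0, 0,0,0,0,0,0]'
```

```text
time_s: 34.7
tcp_pos: [555.1, 206.8, 113.8]
ee_rot: [-0.058, -3.139, 0.002]
force: [0.1, -0.1, -2.6]
opening: 55.5
finger_force: 64.5
time_s: 35.33
tcp_pos: [555.4, 207.3, 84.2]
ee_rot: [-0.057, -3.141, 0.0]
force: [0.3, -0.1, -2.3]
opening: 55.4
finger_force: 64.6
```

```bash

python3 -m pendant '[0,0,-0.1,0,0,0, 0,0,-0.04,0,0,0, 0,0,0,0,0,0]'
python3 -m pendant '[0,0,-0.03,0,0,0, 0,0,0,0,0,0]'
```

```text
time_s: 35.7
tcp_pos: [555.5, 207.3, 80.8]
ee_rot: [0.057, 3.141, -0.0]
force: [-0.1, -0.4, -3.1]
opening: 55.2
finger_force: 64.6
time_s: 35.95
tcp_pos: [555.6, 207.4, 80.4]
ee_rot: [0.058, 3.141, 0.0]
force: [-1.5, -1.2, 4.9]
opening: 55.4
finger_force: 65.4
```

```bash

python3 -m pendant '[0,0,0,0,0,0, 0,0,0,0,0,0, 0,0,0,0,0,0]' 0.05
python3 -m pendant '[0,0,0.2,0,0,0, 0,0,0.6,0,0,0, 0,0,0.9,0,0,0, 0,0,1,0,0,0, 0,0,1,0,0,0, 0,0,1,0,0,0, 0.07,-0.8,0,0,0,-0.5, 0.07,-0.97,0,0,0,-0.5, 0.07,-0.97,0,0,0,-0.5, 0.07,-0.97,0,0,0,-0.5]'
python3 -m pendant '[0.07,-0.97,0,0,0,-0.5, 0.07,-0.97,0,0,0,-0.5, 0.07,-0.97,0,0,0,-0.5, 0.07,-0.97,0,0,0,-0.5, 0.07,-0.97,0,0,0,-0.5, 0.07,-0.97,0,0,0,-0.5, 0.07,-0.97,0,0,0,-0.5, 0.07,-0.97,0,0,0,-0.5, 0.07,-0.97,0,0,0,-0.5, 0.07,-0.97,0,0,0,-0.5]'
python3 -m pendant '[0.07,-0.97,0,0,0,-0.5, 0.07,-0.97,0,0,0,-0.5, 0.07,-0.97,0,0,0,-0.5, 0.07,-0.97,0,0,0,-0.3, 0,0,0,0,0,0, 0,0,0,0,0,0]'
python3 - <<'E'
from h import *
pose()
c=cap("wrist"); X=cloud(c);H=hsv(c); cv2.imwrite("pics/w12.png",c["image"][:,:,::-1])
for b,ce,st in blobs((H[...,2]<90)&(X[...,2]>90)&(X[...,2]<103)&(X[...,1]<-180)&(X[...,0]>540),30): print(ce.round(),rect(X[b]),st[4])
c=cap("top"); X=cloud(c);H=hsv(c)
for b,ce,st in blobs((H[...,2]<90)&(X[...,2]>140)&(X[...,2]<156)&(X[...,1]>170)&(X[...,1]<250)&(X[...,0]>500),15): print("top large cap",rect(X[b]),st[4],X[b][:,2].mean())
E
```

```text
time_s: 36.33
tcp_pos: [555.5, 207.3, 80.0]
ee_rot: [-0.058, -3.141, 0.0]
force: [0.5, 0.1, 0.2]
opening: 81.0
finger_force: 0.0
time_s: 37.58
tcp_pos: [562.5, 112.7, 197.6]
ee_rot: [-0.611, -3.081, 0.0]
force: [0.5, -0.6, 0.2]
opening: 81.1
finger_force: 0.0
time_s: 38.83
tcp_pos: [580.0, -129.5, 197.5]
ee_rot: [-1.856, -2.535, 0.0]
force: [0.3, -0.1, -0.3]
opening: 80.9
finger_force: 0.0
time_s: 39.58
tcp_pos: [587.0, -224.7, 197.4]
ee_rot: [-2.223, -2.219, -0.0]
force: [-0.2, 0.3, 0.2]
opening: 81.0
finger_force: 0.0
t 39.6 tcp [ 587.  -224.7  197.4] yaw -0.1 tilt 0.03 zax [-0.     0.001 -1.   ] open 81.0 ff 0.0 F [-0.2  0.3  0.2] q7 0.47
[321. 214.] [ 587.9 -237.7   23.6   23.4  -52.4] 856
top large cap [553.4 205.8  28.4  27.8   0. ] 90 149.0683990797976
```

View pics/w12.png

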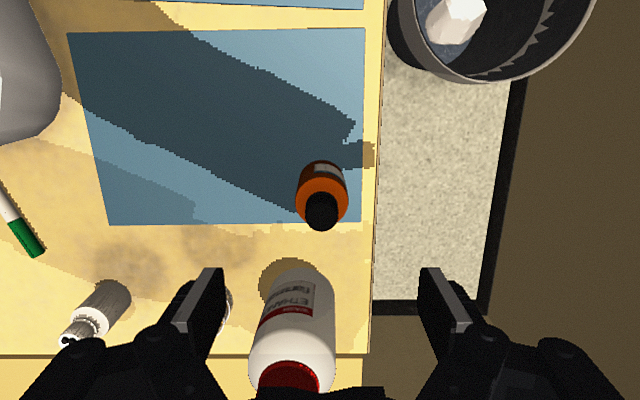

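The small bottle's cap is at (321,214), measured at (587.9,-237.7). The wash bottle stands on the camera's side, at (290,330), so I'll check how far the camera sits from the tool axis before descending.

```bash
python3 - <<'E'
from h import *
c=cap("wrist"); print(c["tool_from_camera"].round(2)); print((-c["R"].T@c["t"]).round(1))
E
```

```text
[[  -0.     -0.95   -0.32   82.92]
 [   1.     -0.     -0.      1.07]
 [   0.     -0.32    0.95 -141.98]
 [   0.      0.      0.      1.  ]]
[ 588.3 -141.4  339.6]
```

The camera sits on the +y side, away from the wash bottle, so I'll descend and grip the small bottle.

```bash

python3 -m pendant '[0.04,-0.52,0,0,0,0, 0,0,-0.8,0,0,0, 0,0,-0.8,0,0,0, 0,0,-0.8,0,0,0, 0,0,-0.8,0,0,0, 0,0,-0.8,0,0,0, 0,0,-0.8,0,0,0, 0,0,-0.8,0,0,0, 0,0,-0.6,0,0,0, 0,0,-0.36,0,0,0]'
python3 -m pendant '[0,0,0,0,0,0, 0,0,0,0,0,0]'
python3 -m pendant '[0,0,0,0,0,0, 0,0,0,0,0,0, 0,0,0,0,0,0, 0,0,0,0,0,0, 0,0,0,0,0,0]' 1
python3 -m pendant '[0,0,0.2,0,0,0, 0,0,0.5,0,0,0, 0,0,0.8,0,0,0, 0,0,1,0,0,0, 0,0,1,0,0,0, 0,0,1,0,0,0, 0,0,1,0,0,0, 0,0,0.5,0,0,0, 0,0,0,0,0,0]'
python3 - <<'E'
from h import *
pose(); c=cap("wrist"); cv2.imwrite("pics/w13.png",c["image"][:,:,::-1])
E
```

```text
time_s: 40.98
tcp_pos: [587.9, -238.0, 32.7]
ee_rot: [-2.223, -2.219, 0.0]
force: [-0.8, -0.8, -0.4]
opening: 81.3
finger_force: 0.0
time_s: 41.22
tcp_pos: [588.3, -238.1, 34.1]
ee_rot: [2.223, 2.219, 0.0]
force: [0.2, -0.0, -0.4]
opening: 81.0
finger_force: 0.0
time_s: 41.85
tcp_pos: [588.1, -238.0, 34.1]
ee_rot: [2.223, 2.219, 0.0]
force: [-1.6, 0.9, 7.9]
opening: 41.5
finger_force: 60.9
time_s: 42.98
tcp_pos: [588.1, -238.0, 184.4]
ee_rot: [2.223, 2.219, 0.001]
force: [-0.2, -0.5, -0.8]
opening: 41.2
finger_force: 60.8
t 43.0 tcp [ 588.1 -238.   184.4] yaw -0.1 tilt 0.07 zax [ 0.001 -0.    -1.   ] open 41.2 ff 60.8 F [-0.2 -0.5 -0.8] q7 0.49
```

View pics/w13.png

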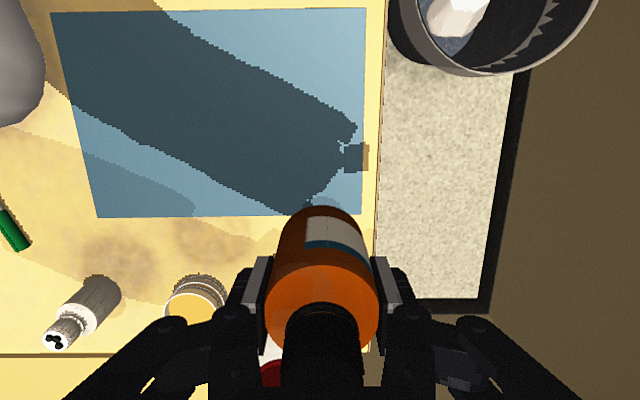

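The small bottle is held upright by its body. I'll move beside the rack and look at the small collar before insertion.

```bash

python3 -m pendant '[-0.2,0.5,0,0,0,0, -0.3,0.93,0,0,0,0, -0.3,0.93,0,0,0,0, -0.3,0.93,0,0,0,0, -0.3,0.93,0,0,0,0, -0.3,0.93,0,0,0,0, -0.3,0.93,0,0,0,0, -0.3,0.93,0,0,0,0, -0.3,0.93,0,0,0,0, -0.3,0.93,0,0,0,0]'
python3 -m pendant '[-0.3,0.93,0,0,0,0, -0.3,0.93,0,0,0,0, -0.3,0.93,0,0,0,0, -0.3,0.93,0,0,0,0, -0.4,0.93,0,0,0,0, -0.3,0.93,0,0,0,0, 0,0,0,0,0,0, 0,0,0,0,0,0]'
python3 - <<'E'
from h import *
s=pose(); c=cap("wrist"); X=cloud(c);H=hsv(c); cv2.imwrite("pics/w14.png",c["image"][:,:,::-1])
m=(X[...,2]>45)&(X[...,2]<55)&(X[...,1]>140)&(X[...,1]<275)&(X[...,0]>405)&(X[...,0]<615)
for b,ce,st in blobs(m,60):
        P=X[b][:,:2]; A=np.c_[2*P,np.ones(len(P))]; q=np.linalg.lstsq(A,(P**2).sum(1),rcond=None)[0]
        print(ce.round(),rect(X[b]),st[4],"circle",q[:2].round(1),np.sqrt(q[2]+q[:2]@q[:2]).round(1),X[b][:,2].mean().round(1))
for b,ce,st in blobs((H[...,2]<90)&(abs(X[...,2]-149)<6)&(X[...,1]>170)&(X[...,0]>520),30): print("large cap",ce.round(),rect(X[b]))
E
```

```text
time_s: 44.28
tcp_pos: [514.8, -15.4, 182.8]
ee_rot: [-2.223, -2.219, 0.002]
force: [0.4, 0.7, -1.4]
opening: 41.8
finger_force: 60.9
time_s: 45.28
tcp_pos: [467.9, 122.8, 183.1]
ee_rot: [2.224, 2.219, -0.001]
force: [0.2, -0.5, -0.9]
opening: 41.9
finger_force: 60.8
t 45.3 tcp [467.9 122.8 183.1] yaw -0.1 tilt 0.05 zax [-0.001 -0.001 -1.   ] open 41.9 ff 60.8 F [ 0.2 -0.5 -0.9] q7 -0.01
[436.  21.] [549.3 241.1  40.2   7.6  14.6] 312 circle [554.  215.3] 28.8 48.4
[320.  66.] [468.3 209.7  63.6  63.5  42.7] 1350 circle [468.2 209.8] 30.3 48.3
[427. 122.] [548.7 172.4  43.8   8.5 -14. ] 269 circle [554.4 200.1] 31.5 48.4
large cap [505.  71.] [554.9 206.8  30.   29.5 -55.5]
```

View pics/w14.png

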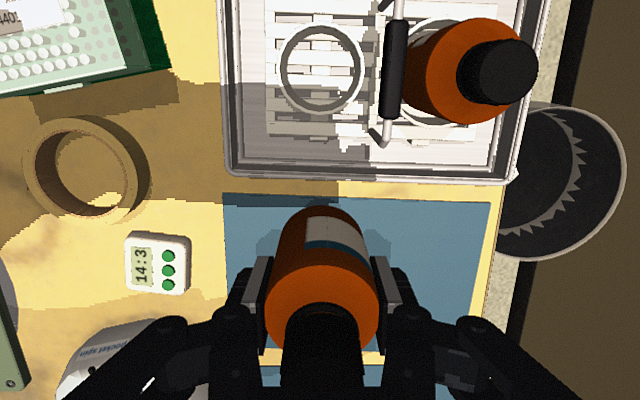

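The small collar is at (320,66), circle fit (468.2,209.8). The large bottle stands upright in its collar, cap (505,71) at (554.9,206.8). I'll turn to close across the rack, then insert.

```bash

python3 -m pendant '[0,0.35,0,0,0,0.88, 0,0.35,0,0,0,0.88, 0,0.35,0,0,0,0.88, 0,0.35,0,0,0,0.88, 0,0.35,0,0,0,0.88, 0,0.35,0,0,0,0.88, 0,0.35,0,0,0,0.88, 0,0.35,0,0,0,0.88, 0,0.35,0,0,0,0.88, 0,0.33,0,0,0,0.88]'
python3 -m pendant '[0,0,0,0,0,0, 0,0,0,0,0,0]'
```

```text
time_s: 46.58
tcp_pos: [468.2, 209.8, 183.3]
ee_rot: [-0.051, -3.141, 0.001]
force: [-0.1, 0.6, -1.8]
opening: 41.7
finger_force: 60.8
time_s: 46.82
tcp_pos: [468.1, 209.5, 183.4]
ee_rot: [-0.064, -3.141, 0.001]
force: [-0.1, 0.3, -1.7]
opening: 41.8
finger_force: 60.8
```

```bash

python3 -m pendant '[0,0,-0.8,0,0,0, 0,0,-0.8,0,0,0, 0,0,-0.8,0,0,0, 0,0,-0.8,0,0,0, 0,0,-0.5,0,0,0, 0,0,-0.4,0,0,0, 0,0,-0.4,0,0,0, 0,0,-0.3,0,0,0, 0,0,-0.15,0,0,0, 0,0,0,0,0,0]'
python3 -m pendant '[0,0,-0.06,0,0,0, 0,0,-0.05,0,0,0, 0,0,0,0,0,0]'
```

```text
time_s: 48.08
tcp_pos: [467.9, 210.3, 59.7]
ee_rot: [-0.058, -3.141, 0.0]
force: [-0.1, 0.2, -1.2]
opening: 41.5
finger_force: 60.8
time_s: 48.45
tcp_pos: [467.9, 210.3, 57.0]
ee_rot: [0.057, 3.141, -0.0]
force: [0.1, 0.4, -1.6]
opening: 41.6
finger_force: 60.8
```

```bash

python3 -m pendant '[0,0,-0.04,0,0,0, 0,0,0,0,0,0]'
python3 -m pendant '[0,0,-0.02,0,0,0, 0,0,0,0,0,0]'
```

```text
time_s: 48.7
tcp_pos: [467.9, 210.3, 56.0]
ee_rot: [-0.057, -3.141, 0.0]
force: [0.8, -0.1, -0.6]
opening: 41.8
finger_force: 60.8
time_s: 48.95
tcp_pos: [468.0, 210.3, 55.5]
ee_rot: [0.058, 3.141, -0.0]
force: [-0.0, 0.4, 0.3]
opening: 41.4
finger_force: 61.0
```

```bash

python3 -m pendant '[0,0,0,0,0,0, 0,0,0,0,0,0, 0,0,0,0,0,0]' 0.15
python3 -m pendant '[0,0,0.2,0,0,0, 0,0,0.6,0,0,0, 0,0,0.9,0,0,0, 0,0,1,0,0,0, 0,0,1,0,0,0, 0,0,1,0,0,0, 0,0,0.5,0,0,0, 0,-0.8,0,0,0,-0.8, 0,-0.9,0,0,0,-0.8, 0,-0.9,0,0,0,-0.8]'
python3 -m pendant '[0,-0.8,0,0,0,-0.8, 0,0,0,0,0,-0.8, 0,0,0,0,0,-0.8, 0,0,0,0,0,-0.8, 0,0,0,0,0,-0.8, 0,0,0,0,0,-0.8, 0,0,0,0,0,-0.8, 0,0,0,0,0,0, 0,0,0,0,0,0]'
python3 - <<'E'
from h import *
s=pose(); c=cap("wrist"); X=cloud(c);H=hsv(c); cv2.imwrite("pics/w15.png",c["image"][:,:,::-1])
for n,z,lo in(("large cap",149,515),("small cap",119,430),("grip",103,480)):
  for b,ce,st in blobs((H[...,2]<90)&(abs(X[...,2]-z)<6)&(X[...,1]>150)&(X[...,1]<265)&(abs(X[...,0]-lo-30)<40),60): print(n,ce.round(),rect(X[b]),st[4],np.median(X[b][:,2]))
E
```

```text
time_s: 49.32
tcp_pos: [468.0, 210.3, 55.5]
ee_rot: [-0.057, -3.141, 0.0]
force: [0.6, -0.1, -1.0]
opening: 72.9
finger_force: 0.0
time_s: 50.58
tcp_pos: [467.8, 144.6, 185.7]
ee_rot: [-0.716, -3.059, 0.0]
force: [0.4, 0.2, -0.9]
opening: 72.6
finger_force: 0.0
time_s: 51.7
tcp_pos: [467.8, 125.4, 185.5]
ee_rot: [-2.059, -2.372, 0.0]
force: [0.6, -0.1, 0.1]
opening: 72.7
finger_force: 0.0
t 51.7 tcp [467.8 125.4 185.5] yaw 8.1 tilt 0.02 zax [-0.  0. -1.] open 72.7 ff 0.0 F [ 0.6 -0.1  0.1] q7 0.07
large cap [519. 106.] [554.9 206.5  29.8  29.  -41.7] 3088 148.08404733211447
small cap [343.  74.] [468.9 209.2  23.9  23.7  78.8] 1530 118.15004123100911
grip [411.  85.] [511.9 208.1  55.9  12.3  87.6] 1924 101.90362941102381
grip [445.  92.] [535.8 206.4  53.8  18.8 -88.5] 581 104.405724539754
```

View pics/w15.png

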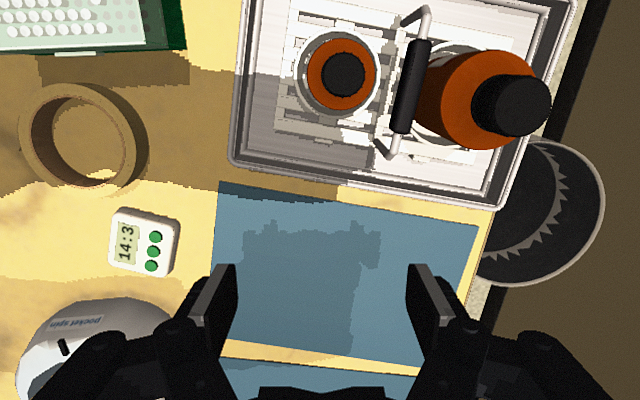

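Both bottles stand upright in their collars, small cap at (343,74) and large cap at (519,106). Measured offsets are within 2 mm of the collar centres, heights are as expected, and the gripper is clear. I'm handing in.

```bash
python3 -c "
from rig import manip; print(manip.finish_job())"
```

```text
the job is handed in; nothing more can be done
None
```

The job is handed in at about 52 s, with no verdict returned: both bars lie crosswise in the tray, the rack rests on them centred, and both amber bottles stand upright in their own collars, within about 2 mm of centre by the last camera check.

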